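# Assemble and lock the two-tier thread caddy

### The arm

A 6-joint arm with a two-finger parallel gripper is mounted at the origin on the work surface. World frame = base frame: x ahead of the robot, y to its left, z up, the work surface at z = 0. Lengths are in m, angles in rad, forces in N, time in s.
With the tool pointing down it reaches from about 0.225 to 0.875 m from the base axis. Payload 3.4 kg.
Tool frame: the origin (TCP) lies midway between the tips of the shut fingers; the grasp point (between the pads) lies 19 mm behind it; z points along the fingers, y is the line along which they close (so a half turn about z gives the same grasp; the last joint's range is limited). The gripper opens to 85 mm and grips with 20 to 120 N. Pads are 22 mm wide; open, the fingers measure 114 mm over their backs; the gripper's body (76 mm by 85 mm) begins 54 mm behind the grasp point. The pads swing forward as they close: fully open they stand 13 mm farther back than shut.
Start: joints at [1.188, 0.276, 1.505, -0, 1.361, -0.121], TCP at [0.149, 0.555, 0.231] pointing down, gripper open.
Joint ranges: [-2.89, 2.89], [-0.75, 2.08], [0.22, 2.7], [-1.18, 4.32], [0.11, 2.71], [-2.7, 2.7]. Speed limits (rad/s): [2.57, 2.57, 3.14, 3.14, 3.14, 3.14].

### API

Orientations are given as a unit quaternion [x, y, z, w].
In Python, from bench import sensors, vision, r gives the robot as it stands.
- The arm moves only by the tool step_arm, never from a script. Its arguments are lists of equal length, an entry for each row: "translation": the shift along the tool's x, y, z in cm, a list of three; "twist": the turn, a rotation vector about the tool's x, y, z in degrees, a list of three; "jaw": the opening, from -1 (shut) to 1 (fully open). In form: {"translation": [[tx, ty, tz], ...], "twist": [[rx, ry, rz], ...], "jaw": [jaw, ...]}. A call has 1 to 20 rows; each row shifts and turns the commanded pose from where the row before left it, along the tool's axes as they then stand; what a row does not reach is not made up. A row lasts 1/10 s, in which the tool goes at most 50 mm and 8.59 degrees, less where a joint would pass 70% of its speed; a pose out of reach is approached as far as the arm can. A call with a gripper value outside its range is refused whole. The fingers move at their own pace and stop on an object; the grip force is fixed at half the most. Time passes only in rows, so rows that do not move let the fingers close. It gives the time, the measured TCP pose, the force, the opening and the grip force at its end, in the units of the state.
- sensors.get_state(): the state, without advancing time (a new reading comes with each control period).
- vision.grab_frame(name): name is "scene" or "top" or "wrist"; returns a dict with "frame" (480x640x3 uint8, red, green, blue), "fx", "fy", "cx", "cy" (pixels), "k1" (the pictures are not rectified: a ray, as slopes to the right and down, at radius r is drawn at 1 + k1 r^2 times it, then the intrinsics apply), "R" (3x3) and "t" (3): a world point X has camera coordinates R X + t; the wrist camera has in their place "mount" (4x4, takes a point from camera to tool coordinates, whose origin is the TCP and whose axes are the flange's). Camera axes: x right, y down, z forward; pixel columns grow to the right and rows downward; lengths in m; the calibration is good to about 2 mm. A picture is of the moment at which its call begins: read the wrist's pose just before it. There is no depth.
- r.job_done(): hands the job in; it is judged then, once.
The state is a dict: "clock": time; "joint_positions": joint angles; "joint_velocities": joint speeds; "joint_efforts": joint torques, N m; "tool_pos": TCP position; "eef_rot": TCP orientation; "wrist_force": force on the tool from outside, world axes, zero at the start; "ft_torque": the same for the moment, N m; "gripper_width": opening from 0.0 (shut) to 1.0 (fully open); "gripper_force": force on a finger pad.
Only numpy, scipy, OpenCV 4.12 (cv2) and the standard library are available. Lean on these libraries where they do the work, as an engineer would, in place of code of your own. Each camera call takes 0.05 s, during which the arm holds its last target. There are 200 camera calls.

### The job

Put the thread caddy together: set the reel tray level on the caddy so that all four posts come up through its corner holes and it rests on their shoulders, then fit the orange cap over the brass hub with its lugs in the slots, press it down against the spring and turn it a quarter turn clockwise until it locks, and let go. Keep the tray upright, and do not push aside or knock over the other sewing things on the table.

Things in the scene. Friction and masses are not known exactly. Their poses are not given: they have to be found in the camera images.
- caddy: Lower tier of a two-tier thread caddy, fixed: wooden board 196 (its x) x 146 (its y) x 16 mm with reels of thread on it (below z = 48 mm), four steel posts at x = +-70, y = +-46 mm, and a brass bayonet hub in the middle. Origin at the centre of the underside, z up. The hub's two slots lie on its +x and -x sides, so they show its x axis from above.
- post (a point): One of the caddy's four posts, at its shoulder (caddy x 70, y 46, z 55 mm). Below, the posts are 18 mm thick; the tray's floor rests on the four shoulders. Above, a 10 mm pin, tapering from z = 75 mm to its tip at z = 84 mm.
- hub (a point): Centre of the top of the brass bayonet disc (caddy z = 117 mm; same axes as the caddy). Disc: radius 23 mm, 7 mm thick (z = 110 to 117), with two slots open outward on its +x and -x sides, about 15.5 mm wide at the core (core radius 14.5 mm), wider outward. It stands on a thinner column.
- lock (a point): Point on the hub's axis at caddy z = 103 mm, where the cap's rim ends when locked, bar along the caddy's y. Stops under the disc let the cap turn only clockwise seen from above and end the turn at 90 degrees; a ridge 2.5 mm deep comes before the end, so hold the cap down while turning (rim at caddy z below 100.5 mm; 99 is good); let go, it springs up behind the ridge.
- plunger_top (a point): Top of the steel spring plunger (18 mm across) in the middle of the hub, at caddy z = 129 mm when free. It presses the cap up with 2 N at first contact and 0.5 N more per mm, travel 12 mm (7 N with the cap's rim at caddy z = 99 mm).
- tray: Upper tier, a loose plywood tray 170 (its x) x 122 (its y) mm, about 0.3 kg, floor 6 mm thick, rim 30 mm high. Origin at the centre of its underside, z up. Corner holes 14 mm across at x = +-70, y = +-46 mm. Three small reels glued in beside the collar on each y side (up to 36 mm high). It may go on either way round; seated, its underside is at caddy z = 55 mm.
- collar (a point): Centre of the top of the tray's white square collar (tray z = 42 mm): 62 x 62 mm outside, 53 x 53 mm opening right through for the hub. Grip it across the tray's x: there 50 mm of floor beside it is free. Seated, its top is at caddy z = 97 mm, and the plunger stands 32 mm above that between the fingers.
- cap: Orange bayonet cap, about 0.15 kg, standing on its rim: 60 mm across the skirt, 66 mm across the top disc (z = 20 to 26 mm), 52 mm high with its grip bar. Origin at the centre of its lower edge (rim), z up. Open below: inner radius 25.5 mm, ceiling 20.5 mm above the rim. It fits either way round, with the bar along the caddy's x to enter.
- bar (a point): Centre of the top of the cap's white grip bar (cap z = 52 mm): 60 mm long along the cap's x, 16 mm wide, 26 mm high. Grip it across its width.
- lug (a point): Centre of one of the cap's two inward lugs (cap x = 21.5, z = 4 mm; the other at x = -21.5), below the ends of the bar: 12 mm wide, 6 mm high (z = 1 to 7 mm), reaching in to radius 16.5 mm. Lined up with the hub's slots they pass down through the disc.
- red_cone: cone of red thread, 70 mm across, 130 mm tall; a bystander, loose; origin at the centre of its underside
- teal_cone: big cone of green thread, 80 mm across, 150 mm tall; a bystander, loose; origin at the centre of its underside
- yellow_spool: yellow spool with white rims, 70 mm across, 85 mm tall; a bystander, loose; origin at the centre of its underside
- navy_reel: navy-blue reel with steel rims, 64 mm across, 75 mm tall; a bystander, loose; origin at the centre of its underside
- pin_dish: blue round pin dish, 100 mm across, 22 mm tall; a bystander, loose; origin at the centre of its underside
- shears: tailor's shears lying flat, 215 mm long, 14 mm thick, black bows; a bystander, loose; origin at the centre of its underside (at the pivot)
- tape_case: yellow square tape-measure case, 65 x 65 x 30 mm; a bystander, loose; origin at the centre of its underside
Things that resemble listed ones, but are neither listed nor needed, are in the scene too. Of the things shaped like the cap, the orange one is meant. There is more than one size of the caddy; the job needs the larger.

How it is judged:
By the outcome, as a careful person would: the job done as asked, in the order asked, and still so for the second after the job is handed in, with the robot touching nothing.
It also fails if it takes over 64 s, if anything falls off the work surface, if the arm or the gripper's body presses on something with over 40 N, if the wrist force passes 120 N, or if a joint passes its speed limit or range.

## Working session

There is one attempt and no reset: what is moved stays moved. The work goes in short steps, Python scripts to look and compute and a tool call to move; the robot and the scene stay as the last step left them, time stands still between calls to the robot, and variables do not carry over. Pictures are saved under pics/ and viewed, at most 10 in all, crops included, and the job is handed in when it is done.

Besides the shell and the picture viewer there is one more tool, called as name(argument=value, ...) on one line, values as JSON. step_arm: Moves the arm, as the interface text tells. Its arguments: {"type":"object","properties":{"translation":{"type":"array"},"twist":{"type":"array"},"jaw":{"type":"array"}},"required":["translation","twist","jaw"]}

```bash
mkdir -p pics; cat > h.py <<'E'
import numpy as np, cv2
from bench import sensors, vision, r
from scipy.spatial.transform import Rotation as Rot
def grab(n):
    s=sensors.get_state(); f=vision.grab_frame(n)
    if 'R' in f: R=np.array(f['R']); t=np.array(f['t']); f['o']=-R.T@t; f['Rw']=R.T
    else:
        M=np.array(f['mount']); Rt=Rot.from_quat(s['eef_rot']).as_matrix()
        f['o']=Rt@M[:3,3]+np.array(s['tool_pos']); f['Rw']=Rt@M[:3,:3]
    return f
def K(f): return np.array([[f['fx'],0,f['cx']],[0,f['fy'],f['cy']],[0,0,1.]])
def ray(f,u,v):
    d=np.array([(u-f['cx'])/f['fx'],(v-f['cy'])/f['fy']]); x=d.copy()
    for _ in range(20): x=d/(1+f['k1']*(x@x))
    return f['Rw']@np.array([x[0],x[1],1])
def plane(f,u,v,z):
    d=ray(f,u,v); return f['o']+d*(z-f['o'][2])/d[2]
def proj(f,X):
    c=f['Rw'].T@(np.array(X)-f['o']); x=c[:2]/c[2]; x=x*(1+f['k1']*(x@x))
    return np.array([f['fx']*x[0]+f['cx'],f['fy']*x[1]+f['cy']])
def save(f,n): cv2.imwrite('pics/'+n,f['frame'][:,:,::-1])
E
python3 - <<'E'
from h import *
for n in ['top','scene']:
    f=grab(n); save(f,n+'0.png'); print(n,f['o'],f['fx'],f['k1'],f['Rw'].round(2).tolist()); np.save(n+'0.npy',f,allow_pickle=True)
s=sensors.get_state(); print(s['clock'],s['eef_rot'])
E
```

```text
top [ 0.47567375 -0.00614849  1.2571589 ] 499.6585516814371 -0.10361686692264648 [[-0.0, -1.0, 0.06], [-1.0, 0.01, 0.02], [-0.02, -0.06, -1.0]]
scene [ 1.13667861 -0.64038805  1.10083736] 534.50750898734 -0.03473290464838047 [[0.75, 0.48, -0.45], [0.66, -0.57, 0.49], [-0.02, -0.67, -0.74]]
0.1 [ 1.30518713e-01  9.91445479e-01 -8.26939102e-04 -2.10809175e-04]
```

View pics/top0.png

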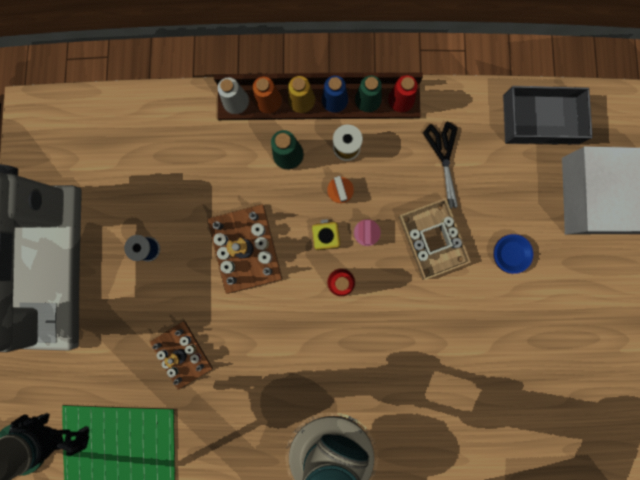

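View pics/scene0.png

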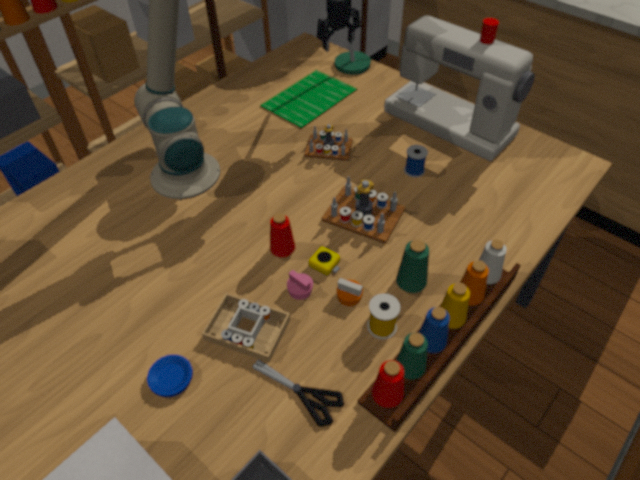

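Top view: the large caddy is at (245,248) and the small decoy at (180,355). The tray is at (435,238). The orange cap is at (340,189), and the pink lookalike at (367,233) is not wanted. The red cone is at (341,283), the tape case at (325,236) and the navy reel at (141,248). The larger board with reels matches the caddy needed. I'll confirm in one crop and measure.

```bash
python3 - <<'E'
from h import *
f=np.load('top0.npy',allow_pickle=True).item(); g=np.load('scene0.npy',allow_pickle=True).item()
im=f['frame']; hsv=cv2.cvtColor(im,cv2.COLOR_RGB2HSV)
a=cv2.resize(im[180:315,190:330],None,fx=4,fy=4,interpolation=cv2.INTER_CUBIC); b=cv2.resize(im[165:300,325:485],None,fx=4,fy=4,interpolation=cv2.INTER_CUBIC)
c=np.hstack([a,b])[:,:,::-1]; c=cv2.resize(c,(800,int(c.shape[0]*800/c.shape[1]))); cv2.imwrite('pics/crop.png',c); print(c.shape)
def P(u,v,z): return plane(f,u,v,z).round(4)
def blob(m,x0,y0,x1,y1):
    mm=np.zeros_like(m); mm[y0:y1,x0:x1]=m[y0:y1,x0:x1]; cs,_=cv2.findContours(mm,cv2.RETR_EXTERNAL,cv2.CHAIN_APPROX_NONE); return max(cs,key=cv2.contourArea)
# caddy board
m=cv2.inRange(hsv,(0,90,40),(14,255,170)); cc=blob(m,195,190,300,310); rr=cv2.minAreaRect(cc); bx=cv2.boxPoints(rr); print('board',rr,[P(*p,.016)[:2] for p in bx])
m=cv2.inRange(hsv,(0,0,165),(180,60,255)); cc=blob(m,400,205,475,275); rr=cv2.minAreaRect(cc); print('white tray',rr,P(*rr[0],.042))
m=cv2.inRange(hsv,(4,170,120),(16,255,255)); cc=blob(m,322,172,360,208);rr=cv2.minAreaRect(cc);print('cap',rr,P(*rr[0],.026))
m=cv2.inRange(hsv,(0,0,165),(180,80,255)); cc=blob(m,322,172,360,208);rr=cv2.minAreaRect(cc);print('bar',rr,[P(*p,.052)[:2] for p in cv2.boxPoints(rr)],P(*rr[0],.052))
E
```

```text
(360, 800, 3)
board ((244.26470947265625, 248.558837890625), (78.8240737915039, 58.9361572265625), 75.96376037597656) [array([0.6062, 0.3144]), array([0.6409, 0.1693]), array([0.4493, 0.1212]), array([0.414 , 0.2646])]Traceback (most recent call last):
  File "<stdin>", line 11, in <module>
  File "<stdin>", line 8, in blob
ValueError: max() iterable argument is empty
```

View pics/crop.png

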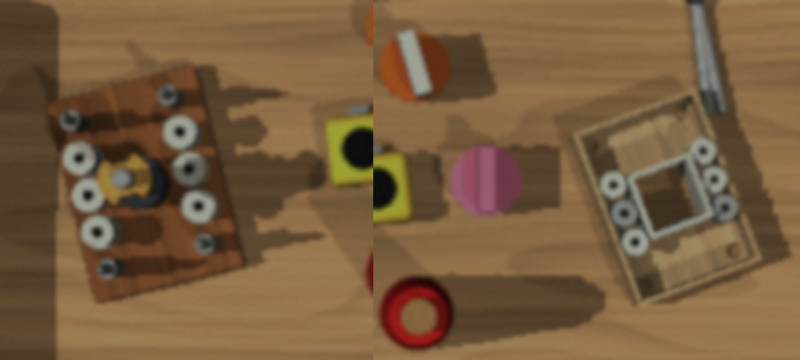

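The crop confirms it: the board measures 198x148 mm, so it is the large caddy, with x axis at about 14.5°. The tray collar is at about (437,238), and the orange cap with its white bar is at about (340,189). Next I'll compute the rough targets.

```bash
python3 - <<'E'
from h import *
f=np.load('top0.npy',allow_pickle=True).item()
c=lambda u,v:(325+(u-373)/2.667,165+v/2.667)
d=lambda u,v:(190+u/2.667,180+v/2.667)
P=lambda p,z: plane(f,*p,z).round(4)
print('collar',P(c(671,195),.042)); 
q=[P(c(*p),.03)[:2] for p in [(575,134),(692,94),(760,260),(640,303)]]; print(q,np.mean(q,0),[np.linalg.norm(q[i]-q[i-1]).round(3) for i in range(4)], np.degrees(np.arctan2(*(q[0]-q[3]+q[1]-q[2])[::-1])))
a,b=P(c(406,31),.052),P(c(425,94),.052); print('bar',a,b,(a+b)/2,np.linalg.norm(a-b),np.degrees(np.arctan2(*(a-b)[1::-1])))
pp=[P(d(*p),.084)[:2] for p in [(168,94),(71,120),(107,267),(205,242)]]; print('posts',pp,np.mean(pp,0),[np.linalg.norm(pp[i]-pp[i-1]).round(3) for i in range(4)],np.degrees(np.arctan2(*(pp[0]-pp[3]+pp[1]-pp[2])[::-1])))
print('plunger',P(d(122,178),.129))
s=sensors.get_state(); Rt=Rot.from_quat(s['eef_rot']).as_matrix(); print(Rt.round(3))
M=np.array(vision.grab_frame('wrist')['mount']); print(M.round(3))
E
```

```text
collar [ 0.5489 -0.2582  0.042 ]
[array([ 0.6066, -0.1726]), array([ 0.6434, -0.2821]), array([ 0.489 , -0.3425]), array([ 0.4503, -0.2304])] [ 0.547325 -0.2569  ] [np.float64(0.167), np.float64(0.116), np.float64(0.166), np.float64(0.119)] 20.82838068834837
bar [ 0.6998 -0.0167  0.052 ] [ 0.6417 -0.0336  0.052 ] [ 0.67075 -0.02515  0.052  ] 0.06050801599788239 16.218540567136976
posts [array([0.6033, 0.1842]), array([0.5808, 0.2713]), array([0.45  , 0.2382]), array([0.4718, 0.1509])] [0.526475 0.21115 ] [np.float64(0.136), np.float64(0.09), np.float64(0.135), np.float64(0.09)] 14.205726724398884
plunger [0.5267 0.2162 0.129 ]
[[-0.966  0.259 -0.001]
 [ 0.259  0.966 -0.002]
 [ 0.    -0.002 -1.   ]]
[[ 0.001 -0.952 -0.305  0.079]
 [ 1.     0.001  0.    -0.   ]
 [ 0.    -0.305  0.952 -0.143]
 [ 0.     0.     0.     1.   ]]
```

step_arm(translation=[[0, 0, 0], [0, 0, 0], [0, 0, 0], [0, 0, 0], [0, 0, 0], [0, 0, 0], [0, 0, 0]], twist=[[0, 0, 7.74], [0, 0, 7.74], [0, 0, 7.74], [0, 0, 7.74], [0, 0, 7.74], [0, 0, 7.74], [0, 0, 7.74]], jaw=[1, 1, 1, 1, 1, 1, 1])

```text
clock: 0.85
tool_pos: [0.1488, 0.5552, 0.2309]
eef_rot: [0.57, 0.822, -0.0, 0.0]
wrist_force: [-0.3, -0.2, 0.7]
gripper_width: 0.995
gripper_force: 0.0
```

step_arm(translation=[[-4.5, 0.425, 0.2], [-4.5, 0.425, 0.2], [-4.5, 0.425, 0.2], [-4.5, 0.425, 0.2], [-4.5, 0.425, 0.2], [-4.5, 0.425, 0.2], [-4.5, 0.425, 0.2], [-4.5, 0.425, 0.2], [-4.5, 0.425, 0.2], [-4.5, 0.425, 0.2], [-4.5, 0.425, 0.2], [-4.5, 0.425, 0.2], [-4.5, 0.425, 0.2], [-4.5, 0.425, 0.2], [-4.5, 0.425, 0.2], [-4.5, 0.425, 0.2], [-4.5, 0.425, 0.2], [-4.5, 0.425, 0.2], [-4.5, 0.425, 0.2], [-4.5, 0.425, 0.2]], twist=[[0, 0, 0], [0, 0, 0], [0, 0, 0], [0, 0, 0], [0, 0, 0], [0, 0, 0], [0, 0, 0], [0, 0, 0], [0, 0, 0], [0, 0, 0], [0, 0, 0], [0, 0, 0], [0, 0, 0], [0, 0, 0], [0, 0, 0], [0, 0, 0], [0, 0, 0], [0, 0, 0], [0, 0, 0], [0, 0, 0]], jaw=[1, 1, 1, 1, 1, 1, 1, 1, 1, 1, 1, 1, 1, 1, 1, 1, 1, 1, 1, 1])

```text
clock: 2.85
tool_pos: [0.5485, -0.2573, 0.1908]
eef_rot: [0.568, 0.823, 0.0, -0.0]
wrist_force: [-0.3, 0.5, -0.5]
gripper_width: 1.0
gripper_force: 0.0
```

step_arm(translation=[[0, 0, 0], [0, 0, 0]], twist=[[0, 0, 0], [0, 0, 0]], jaw=[1, 1])

```text
clock: 3.05
tool_pos: [0.5479, -0.2562, 0.1902]
eef_rot: [0.568, 0.823, 0.0, -0.001]
wrist_force: [-0.3, -0.3, 0.6]
gripper_width: 0.998
gripper_force: 0.0
```

```bash
cat > tray.py <<'E'
from h import *
f=grab('wrist'); save(f,'tray1.png'); np.save('tray1.npy',f,allow_pickle=True)
s=sensors.get_state(); R=Rot.from_quat(s['eef_rot']).as_matrix(); print(s['clock'],s['tool_pos'],R.round(3).tolist())
print(proj(f,[.549,-.258,.042]))
E
python3 tray.py
```

```text
3.1 [ 0.54748487 -0.25511271  0.19048129] [[-0.355, 0.935, -0.002], [0.935, 0.355, 0.002], [0.002, -0.001, -1.0]]
[329.34104418 223.19442688]
```

View pics/tray1.png

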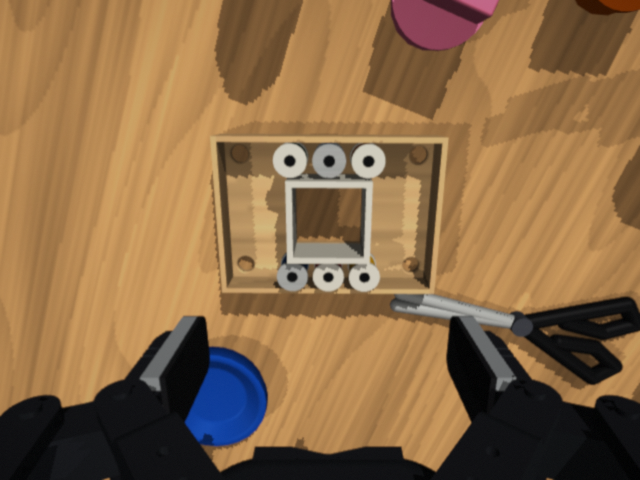

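Wrist view: the tray's white collar is centred at about (329.5,221.5), with corners (286,180), (373,180), (371,263) and (288,263). It is well aligned with the jaws, and no side obstacles are close.

```bash
python3 - <<'E'
from h import *
f=np.load('tray1.npy',allow_pickle=True).item(); s=sensors.get_state(); R=Rot.from_quat(s['eef_rot']).as_matrix()
q=np.array([plane(f,*p,.042) for p in [(285.5,179.5),(373.5,179.5),(371.5,263.5),(287.5,263.5)]]); print(q.round(4),[np.linalg.norm(q[i]-q[i-1]).round(4) for i in range(4)])
h=np.array([plane(f,*p,.006) for p in [(240,153.5),(418.5,153.5),(411.5,263.5),(246,263.5)]]);print([np.linalg.norm(h[i]-h[i-1]).round(4) for i in range(4)],h.mean(0))
for w in (q,h):
  d=w[1]-w[0]+w[2]-w[3]; print('x axis deg',np.degrees(np.arctan2(d[1],d[0])),'tool move',R.T@(w.mean(0)-s['tool_pos']), 'tooly',np.degrees(np.arctan2(R[1,1],R[0,1])))
print(q.mean(0),s['tool_pos'])
E
```

```text
[[ 0.5086 -0.2391  0.042 ]
 [ 0.5668 -0.217   0.042 ]
 [ 0.5899 -0.2761  0.042 ]
 [ 0.5307 -0.2986  0.042 ]] [np.float64(0.0635), np.float64(0.0622), np.float64(0.0635), np.float64(0.0633)]
[np.float64(0.0917), np.float64(0.1392), np.float64(0.0917), np.float64(0.1402)] [ 0.54856753 -0.25751395  0.006     ]
x axis deg 20.78454472429528 tool move [-0.00330253  0.00066609  0.14847355] tooly 20.787947068929306
x axis deg 20.78142427703857 tool move [-0.00304675  0.00036391  0.18447458] tooly 20.787947068929306
[ 0.54900696 -0.25770789  0.042     ] [ 0.54748487 -0.25511271  0.19048129]
```

step_arm(translation=[[-0.32, 0.05, 3], [0, 0, 4], [0, 0, 4], [0, 0, 3], [0, 0, 2], [0, 0, 1.2], [0, 0, 1], [0, 0, 0], [0, 0, 0], [0, 0, 0], [0, 0, 0], [0, 0, 0], [0, 0, 0], [0, 0, 0], [0, 0, 0]], twist=[[0, 0, 0], [0, 0, 0], [0, 0, 0], [0, 0, 0], [0, 0, 0], [0, 0, 0], [0, 0, 0], [0, 0, 0], [0, 0, 0], [0, 0, 0], [0, 0, 0], [0, 0, 0], [0, 0, 0], [0, 0, 0], [0, 0, 0]], jaw=[1, 1, 1, 1, 1, 1, 1, 1, -1, -1, -1, -1, -1, -1, -1])

```text
clock: 4.6
tool_pos: [0.5507, -0.2589, 0.0108]
eef_rot: [0.568, 0.823, 0.0, 0.001]
wrist_force: [-0.4, 0.9, 5.9]
gripper_width: 0.71
gripper_force: 67.8
```

step_arm(translation=[[0, 0, -0.5], [0, 0, -1], [0, 0, -2], [0, 0, -3], [0, 0, -4], [0, 0, -4], [0, 0, -4], [0, 0, -3.5], [0, 0, -2], [0, 0, -1], [1.6, 0.5, 0], [4, 1.15, 0], [4.5, 1.3, 0], [4.5, 1.3, 0], [4.5, 1.3, 0], [4.5, 1.3, 0], [4.5, 1.3, 0], [3, 0.85, 0], [1.5, 0.4, 0], [0, 0, 0]], twist=[[0, 0, 0], [0, 0, 0], [0, 0, 0], [0, 0, 0], [0, 0, 0], [0, 0, 0], [0, 0, 2], [0, 0, 2], [0, 0, 2], [0, 0, 0.5], [0, 0, 0], [0, 0, 0], [0, 0, 0], [0, 0, 0], [0, 0, 0], [0, 0, 0], [0, 0, 0], [0, 0, 0], [0, 0, 0], [0, 0, 0]], jaw=[-1, -1, -1, -1, -1, -1, -1, -1, -1, -1, -1, -1, -1, -1, -1, -1, -1, -1, -1, -1])

```text
clock: 6.6
tool_pos: [0.5588, 0.0831, 0.2578]
eef_rot: [0.612, 0.791, -0.001, -0.002]
wrist_force: [-0.2, -0.8, -3.7]
gripper_width: 0.715
gripper_force: 66.8
```

step_arm(translation=[[0, 0, 0], [0, 0, 0], [0, 0, 0]], twist=[[0, 0, 0], [0, 0, 0], [0, 0, 0]], jaw=[-1, -1, -1])

```text
clock: 6.9
tool_pos: [0.5602, 0.0793, 0.2591]
eef_rot: [0.614, 0.789, -0.0, 0.0]
wrist_force: [1.1, -0.7, -3.0]
gripper_width: 0.715
gripper_force: 66.8
```

```bash
python3 - <<'E'
from h import *
f=grab('wrist'); save(f,'cad1.png'); np.save('cad1.npy',f,allow_pickle=True)
s=sensors.get_state(); R=Rot.from_quat(s['eef_rot']).as_matrix(); print(s['clock'],s['tool_pos'],R.round(3).tolist())
print(f['fx'],proj(f,[.527,.215,.117]))
E
```

```text
6.95 [0.56027995 0.07940443 0.25921793] [[-0.245, 0.969, -0.0], [0.969, 0.245, -0.0], [-0.0, -0.0, -1.0]]
413.3821589488308 [330.71904324   1.67549755]
```

View pics/cad1.png

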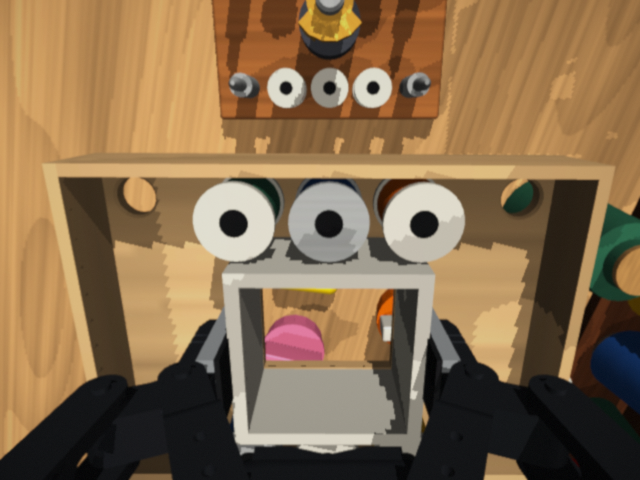

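The large caddy is at the top of the frame. Its near posts are at (240,80) and (417,80) and the hub is at about (329,15), partly cut off. I'll advance 4 cm to see it whole.

step_arm(translation=[[2, 0, 0], [2, 0, 0], [0, 0, 0], [0, 0, 0], [0, 0, 0], [0, 0, 0]], twist=[[0, 0, 0], [0, 0, 0], [0, 0, 0], [0, 0, 0], [0, 0, 0], [0, 0, 0]], jaw=[-1, -1, -1, -1, -1, -1])

```text
clock: 7.55
tool_pos: [0.5506, 0.1186, 0.2593]
eef_rot: [0.614, 0.789, -0.0, 0.0]
wrist_force: [-1.0, 0.9, -2.7]
gripper_width: 0.718
gripper_force: 66.8
```

```bash
python3 - <<'E'
from h import *
f=grab('wrist'); np.save('cad2.npy',f,allow_pickle=True)
s=sensors.get_state(); R=Rot.from_quat(s['eef_rot']).as_matrix(); print(s['clock'],s['tool_pos'],R.round(4).tolist())
np.save('cad2s.npy',s,allow_pickle=True)
c=cv2.resize(f['frame'][0:230,190:470],None,fx=2.5,fy=2.5,interpolation=cv2.INTER_CUBIC); cv2.imwrite('pics/cad2.png',c[:,:,::-1])
E
```

```text
7.6 [0.55056358 0.11871353 0.25929159] [[-0.2464, 0.9692, 0.0001], [0.9692, 0.2464, -0.0002], [-0.0003, 0.0001, -1.0]]
```

View pics/cad2.png

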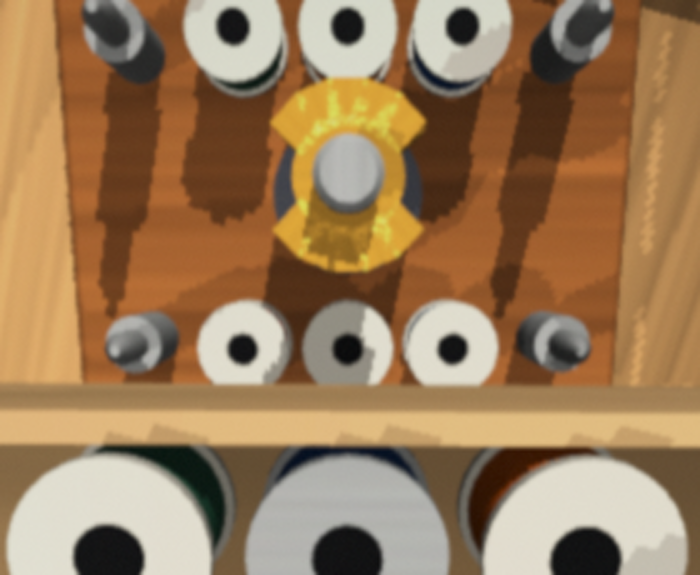

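Crop (2.5x, offset 190,0): the disc spans (348,78) to (348,272), with its slots on the left and right. The plunger top is at (348,166), the near pin tips at (120,350) and (576,350), and the far tips at (98,8) and (600,8).

```bash
cat > rel.py <<'E'
from h import *
f=np.load('cad2.npy',allow_pickle=True).item(); s=np.load('cad2s.npy',allow_pickle=True).item()
R=Rot.from_quat(s['eef_rot']).as_matrix(); T=np.array(s['tool_pos'])
p=lambda u,v:(190+u/2.5-.3,v/2.5-.3)
def X(u,v,z): return plane(f,*p(u,v),z)
def pr(n,w): print(n,w.round(4),'rel tool',(R.T@(w-T)).round(4))
D=(X(348,78,.117)+X(348,272,.117))/2; pr('disc',D); print('diam',np.linalg.norm(X(348,78,.117)-X(348,272,.117)))
pr('plunger',X(348,166,.129))
sl=[X(*q,.117) for q in [(272,124),(426,124),(426,231),(272,231)]]; pr('slot mean',np.mean(sl,0)); d=sl[1]-sl[0]+sl[2]-sl[3]; print('slot ang',np.degrees(np.arctan2(d[1],d[0])))
t=[X(*q,.084) for q in [(98,8),(600,8),(576,350),(120,350)]]; pr('tips',np.mean(t,0)); d=t[1]-t[0]+t[2]-t[3]; print('ang',np.degrees(np.arctan2(d[1],d[0])),[np.linalg.norm(t[i]-t[i-1]).round(4) for i in range(4)])
print('tool y',np.degrees(np.arctan2(R[1,1],R[0,1])))
# tray in hand
g=np.load('cad1.npy',allow_pickle=True).item(); M=np.array(g['mount'])
o=np.array([[-85,61,30],[85,61,30],[-31,31,42],[31,31,42],[-70,46,6],[70,46,6]])/1e3
i=np.array([[45,163],[613,165],[223,266],[434,266],[139,195],[519,196]],float)
ok,rv,tv=cv2.solvePnP(o,i,K(g),np.array([g['k1'],0,0,0]))
Rc=M[:3,:3]@cv2.Rodrigues(rv)[0]; c=M[:3,:3]@tv[:,0]+M[:3,3]
e=cv2.projectPoints(o,rv,tv,K(g),np.array([g['k1'],0,0,0]))[0][:,0]-i
print('tray in tool',c.round(4),Rc.round(3).tolist(),e.round(1).tolist())
E
python3 rel.py
```

```text
disc [0.526 0.216 0.117] rel tool [1.004e-01 1.000e-04 1.423e-01]
diam 0.046216484268900536
plunger [0.5255 0.2177 0.129 ] rel tool [1.021e-01 1.000e-04 1.303e-01]
slot mean [0.5262 0.2159 0.117 ] rel tool [0.1002 0.0004 0.1423]
slot ang 14.28843677594955
tips [0.5261 0.2162 0.084 ] rel tool [0.1005 0.0003 0.1753]
ang 14.288604510290103 [np.float64(0.0913), np.float64(0.1374), np.float64(0.0912), np.float64(0.137)]
tool y 14.263634586833838
tray in tool [ 0.0012 -0.0003  0.0113] [[-0.002, 1.0, 0.016], [1.0, 0.002, -0.002], [-0.002, 0.016, -1.0]] [[1.7, -2.7], [-1.4, -3.0], [0.0, 2.5], [0.0, 3.2], [-1.0, -0.1], [0.6, 0.0]]
```

Disc, slots and tips all agree: the caddy centre is (0.526,0.216), angle 14.3°. The disc measures 46.2 mm and the post spacing 137x91 mm, both as expected. Next I'll move over it and go down to just above the tips.

step_arm(translation=[[2, 0.06, 0], [3, 0, 0], [3, 0, 0], [1.4, 0, 0], [0.5, 0, 0], [0, 0, 2], [0, 0, 3], [0, 0, 4], [0, 0, 3], [0, 0, 2], [0, 0, 1], [0, 0, 0.4], [0, 0, 0], [0, 0, 0], [0, 0, 0]], twist=[[0, 0, 0], [0, 0, 0], [0, 0, 0], [0, 0, 0], [0, 0, 0], [0, 0, 0], [0, 0, 0], [0, 0, 0], [0, 0, 0], [0, 0, 0], [0, 0, 0], [0, 0, 0], [0, 0, 0], [0, 0, 0], [0, 0, 0]], jaw=[-1, -1, -1, -1, -1, -1, -1, -1, -1, -1, -1, -1, -1, -1, -1])

```text
clock: 9.1
tool_pos: [0.5274, 0.2157, 0.1066]
eef_rot: [0.613, 0.79, 0.001, 0.001]
wrist_force: [-0.4, -0.4, -2.5]
gripper_width: 0.715
gripper_force: 66.9
```

```bash
python3 - <<'E'
from h import *
f=grab('wrist'); save(f,'place.png'); np.save('place.npy',f,allow_pickle=True)
s=sensors.get_state(); R=Rot.from_quat(s['eef_rot']).as_matrix(); print(s['clock'],s['tool_pos'],R.round(4).tolist(),s['wrist_force'])
C=np.array([.5261,.2161,0]); a=np.radians(14.28); ex=np.array([np.cos(a),np.sin(a),0]); ey=np.array([-np.sin(a),np.cos(a),0])
print('rel',R.T@(C-s['tool_pos']))
for x,y in [(-70,46),(70,46)]: print(proj(f,C+ex*x/1e3+ey*y/1e3+[0,0,.084]), proj(f,C+ex*x/1e3+ey*y/1e3+[0,0,s['tool_pos'][2]-.005]))
E
```

```text
9.15 [0.52716548 0.21573157 0.10645491] [[-0.2474, 0.9689, 0.0022], [0.9689, 0.2474, 0.0006], [0.0, 0.0023, -1.0]] [-0.24027618  0.438403   -2.3839088 ]
rel [ 0.00061585 -0.00118532  0.1064525 ]
[153.44644432 188.63064827] [134.35972075 197.57840501]
[498.6991443  188.94195971] [517.59873561 197.90487147]
```

View pics/place.png

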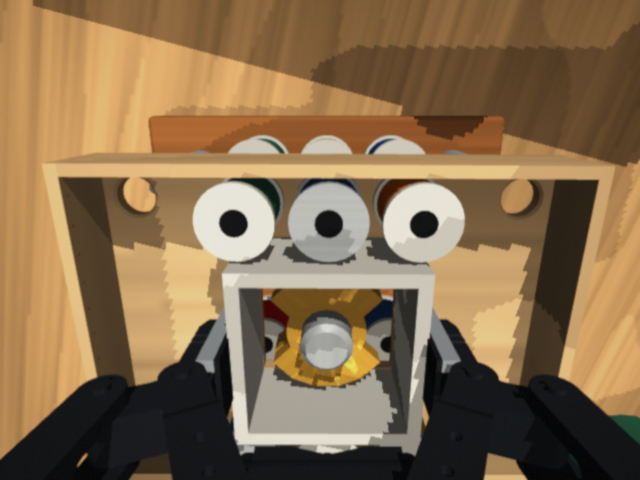

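Tray in place above the pins: the holes are at (139,195) and (519,196), against expected (134,198) and (518,198). That is about 1 mm off in tool y and 0.6 mm in x, so I'll correct it and go down.

step_arm(translation=[[-0.06, -0.1, 0], [0, 0, 0.5], [0, 0, 0.5], [0, 0, 0.5], [0, 0, 0.5], [0, 0, 0.4], [0, 0, 0], [0, 0, 0]], twist=[[0, 0, 0], [0, 0, 0], [0, 0, 0], [0, 0, 0], [0, 0, 0], [0, 0, 0], [0, 0, 0], [0, 0, 0]], jaw=[-1, -1, -1, -1, -1, -1, -1, -1])

```text
clock: 9.95
tool_pos: [0.5256, 0.2147, 0.0811]
eef_rot: [0.613, 0.79, -0.0, -0.0]
wrist_force: [0.1, -0.0, -2.7]
gripper_width: 0.713
gripper_force: 66.9
```

step_arm(translation=[[0, 0, 0.4], [0, 0, 0.4], [0, 0, 0.4], [0, 0, 0.2], [0, 0, 0.1], [0, 0, 0], [0, 0, 0]], twist=[[0, 0, 0], [0, 0, 0], [0, 0, 0], [0, 0, 0], [0, 0, 0], [0, 0, 0], [0, 0, 0]], jaw=[-1, -1, -1, -1, -1, -1, -1])

```text
clock: 10.65
tool_pos: [0.5257, 0.2147, 0.0664]
eef_rot: [0.613, 0.79, 0.0, 0.0]
wrist_force: [0.1, -0.3, -2.8]
gripper_width: 0.716
gripper_force: 66.8
```

Not touching yet, so a little further.

step_arm(translation=[[0, 0, 0.1], [0, 0, 0.1], [0, 0, 0]], twist=[[0, 0, 0], [0, 0, 0], [0, 0, 0]], jaw=[-1, -1, -1])

```text
clock: 10.95
tool_pos: [0.5259, 0.2149, 0.0658]
eef_rot: [0.613, 0.79, 0.001, 0.0]
wrist_force: [-1.6, -0.7, 5.6]
gripper_width: 0.716
gripper_force: 67.9
```

step_arm(translation=[[0, 0, 0], [0, 0, 0], [0, 0, 0], [0, 0, 0], [0, 0, 0], [0, 0, -0.5], [0, 0, -1], [0, 0, -2], [0, 0, -4], [0, 0, -4], [0, 0, -2]], twist=[[0, 0, 0], [0, 0, 0], [0, 0, 0], [0, 0, 0], [0, 0, 0], [0, 0, 0], [0, 0, 0], [0, 0, 0], [0, 0, 0], [0, 0, 0], [0, 0, 0]], jaw=[1, 1, 1, 1, 1, 1, 1, 1, 1, 1, 1])

```text
clock: 12.05
tool_pos: [0.5274, 0.2152, 0.2041]
eef_rot: [0.613, 0.79, 0.003, 0.002]
wrist_force: [0.3, -0.8, 0.8]
gripper_width: 1.0
gripper_force: 0.0
```

step_arm(translation=[[0, 0, 0], [0, 0, 0], [0, 0, 0], [0, 0, 0], [0, 0, 0], [0, 0, 0], [0, 0, 0], [0, 0, 0], [0, 0, 0], [0, 0, 0], [0, 0, 0], [-1, -3.9, 0], [-1.1, -4.2, 0], [-1.1, -4.2, 0], [-1.1, -4.2, 0], [-1.1, -4.2, 0], [-1.1, -4.2, 0], [-0.7, -2.2, 0], [0, 0, 0], [0, 0, 0]], twist=[[0, 0, -8.36], [0, 0, -8.36], [0, 0, -8.36], [0, 0, -8.36], [0, 0, -8.36], [0, 0, -8.36], [0, 0, -8.36], [0, 0, -8.36], [0, 0, -8.36], [0, 0, -8.36], [0, 0, -8.36], [0, 0, 0], [0, 0, 0], [0, 0, 0], [0, 0, 0], [0, 0, 0], [0, 0, 0], [0, 0, 0], [0, 0, 0], [0, 0, 0]], jaw=[1, 1, 1, 1, 1, 1, 1, 1, 1, 1, 1, 1, 1, 1, 1, 1, 1, 1, 1, 1])

```text
clock: 14.05
tool_pos: [0.6705, -0.0254, 0.1996]
eef_rot: [-0.141, 0.99, 0.0, -0.0]
wrist_force: [-1.0, 0.1, -1.0]
gripper_width: 0.997
gripper_force: 0.0
```

```bash
python3 - <<'E'
from h import *
f=grab('wrist'); save(f,'cap.png'); np.save('cap.npy',f,allow_pickle=True)
s=sensors.get_state(); R=Rot.from_quat(s['eef_rot']).as_matrix(); T=np.array(s['tool_pos']); print(s['clock'],T,R.round(4).tolist(),s['wrist_force'])
print(proj(f,[.671,-.025,.052]))
hsv=cv2.cvtColor(f['frame'],cv2.COLOR_RGB2HSV); m=cv2.inRange(hsv,(4,170,90),(16,255,255))
cs,_=cv2.findContours(m,cv2.RETR_EXTERNAL,cv2.CHAIN_APPROX_NONE)
for c in sorted(cs,key=cv2.contourArea)[-3:]: print('orange',cv2.contourArea(c),cv2.boundingRect(c))
E
```

```text
14.1 [ 0.67014745 -0.02456806  0.19967538] [[-0.9599, -0.2804, -0.0004], [-0.2804, 0.9599, 0.0009], [0.0002, 0.001, -1.0]] [-0.00554416  0.43808625  0.38195598]
[327.86910482 221.97561036]
orange 233.5 (59, 351, 73, 20)
orange 3532.5 (286, 171, 85, 81)
orange 4499.5 (565, 0, 70, 238)
```

View pics/cap.png

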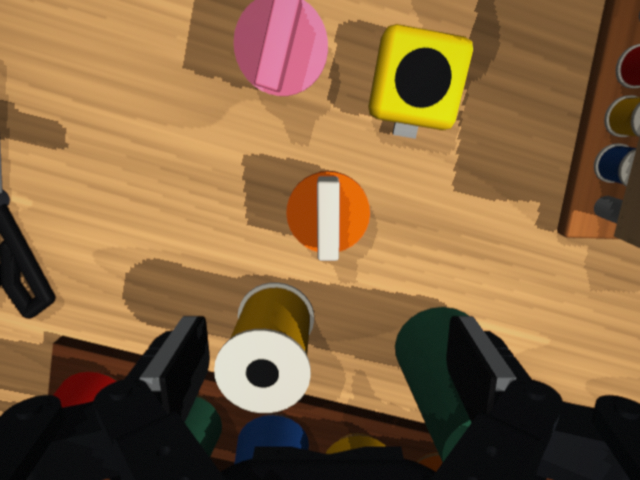

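The cap's bar runs from (328,181) to (329,260), centred at (328.5,220.5) and well aligned. The yellow spool at (263,370) and the teal cone at (440,350) are nearby, so I'll check clearance.

```bash
python3 - <<'E'
from h import *
f=np.load('cap.npy',allow_pickle=True).item(); t=np.load('top0.npy',allow_pickle=True).item()
s=sensors.get_state(); R=Rot.from_quat(s['eef_rot']).as_matrix(); T=np.array(s['tool_pos'])
pr=lambda n,w: print(n,w.round(4),(R.T@(w-T)).round(4))
a,b=plane(f,328.3,181,.052),plane(f,328.7,260.5,.052); pr('bar',(a+b)/2); print(np.linalg.norm(a-b),(R.T@(a-b)).round(4))
w0,w1=plane(f,317.5,221,.052),plane(f,340,221,.052); print('width',np.linalg.norm(w0-w1)); pr('wc',(w0+w1)/2)
pr('disc',plane(f,328.5,211,.026))
pr('spool',plane(f,263,371,.085)); pr('spool top',plane(t,347,139,.085)); pr('teal',plane(t,284.5,137,.15)); pr('tealbase',plane(t,287,152,.05))
E
```

```text
bar [ 0.6709 -0.0246  0.052 ] [-0.0007 -0.0003  0.1477]
0.05994496512508309 [ 0.0599 -0.0003  0.    ]
width 0.016385468092126203
wc [ 0.6701 -0.0246  0.052 ] [ 0.     -0.0002  0.1477]
disc [ 0.6691 -0.025   0.026 ] [ 0.0011 -0.0003  0.1737]
spool [ 0.7836 -0.0415  0.085 ] [-0.1042 -0.0482  0.1146]
spool top [ 0.7845 -0.0401  0.085 ] [-0.1054 -0.0471  0.1146]
teal [0.7735 0.103  0.15  ] [-0.135   0.0934  0.0497]
tealbase [0.7627 0.1065 0.05  ] [-0.1256  0.0998  0.1498]
```

step_arm(translation=[[-0.03, -0.03, 3], [0, 0, 4], [0, 0, 4], [0, 0, 3], [0, 0, 2], [0, 0, 1], [0, 0, 0], [0, 0, 0], [0, 0, 0], [0, 0, 0], [0, 0, 0], [0, 0, 0], [0, 0, 0], [0, 0, 0], [0, 0, 0], [0, 0, 0], [0, 0, 0]], twist=[[0, 0, 0], [0, 0, 0], [0, 0, 0], [0, 0, 0], [0, 0, 0], [0, 0, 0], [0, 0, 0], [0, 0, 0], [0, 0, 0], [0, 0, 0], [0, 0, 0], [0, 0, 0], [0, 0, 0], [0, 0, 0], [0, 0, 0], [0, 0, 0], [0, 0, 0]], jaw=[1, 1, 1, 1, 1, 1, 1, -1, -1, -1, -1, -1, -1, -1, -1, -1, -1])

```text
clock: 15.8
tool_pos: [0.6716, -0.0256, 0.0301]
eef_rot: [-0.142, 0.99, -0.0, 0.001]
wrist_force: [-0.4, -0.8, 6.5]
gripper_width: 0.175
gripper_force: 61.0
```

step_arm(translation=[[0, 0, -1], [0, 0, -2], [0, 0, -4], [0, 0, -4], [0, 0, -4], [0, 0, -4], [0, 0, -2], [-0.2, 2, 0], [-0.2, 3, 0], [-0.3, 4.2, 0], [-0.3, 4.2, 0], [-0.3, 4.2, 0], [-0.3, 4.2, 0], [-0.2, 3.2, 0], [-0.1, 2, 0], [0, 0, 0], [0, 0, 0], [0, 0, 0]], twist=[[0, 0, 0], [0, 0, 0], [0, 0, 0], [0, 0, 0], [0, 0, 1], [0, 0, 1], [0, 0, 0], [0, 0, 0], [0, 0, 0], [0, 0, 0], [0, 0, 0], [0, 0, 0], [0, 0, 0], [0, 0, 0], [0, 0, 0], [0, 0, 0], [0, 0, 0], [0, 0, 0]], jaw=[-1, -1, -1, -1, -1, -1, -1, -1, -1, -1, -1, -1, -1, -1, -1, -1, -1, -1])

```text
clock: 17.6
tool_pos: [0.6224, 0.2402, 0.2383]
eef_rot: [-0.124, 0.992, -0.0, -0.001]
wrist_force: [-0.6, -0.6, -1.6]
gripper_width: 0.173
gripper_force: 60.1
```

```bash
python3 - <<'E'
from h import *
f=grab('wrist'); save(f,'hub.png'); np.save('hub.npy',f,allow_pickle=True)
s=sensors.get_state(); np.save('hubs.npy',s,allow_pickle=True); R=Rot.from_quat(s['eef_rot']).as_matrix(); T=np.array(s['tool_pos']); print(s['clock'],T,R.round(4).tolist(),s['wrist_force'],s['gripper_width'])
print('hub',proj(f,[.526,.216,.117]))
E
```

```text
17.65 [0.62268412 0.23994242 0.23861121] [[-0.9694, -0.2457, -0.0012], [-0.2457, 0.9694, -0.0007], [0.0014, -0.0004, -1.0]] [ 0.05603933 -0.5459189  -1.46034823] 0.170626580105787
hub [328.48523938  71.7508992 ]
```

View pics/hub.png

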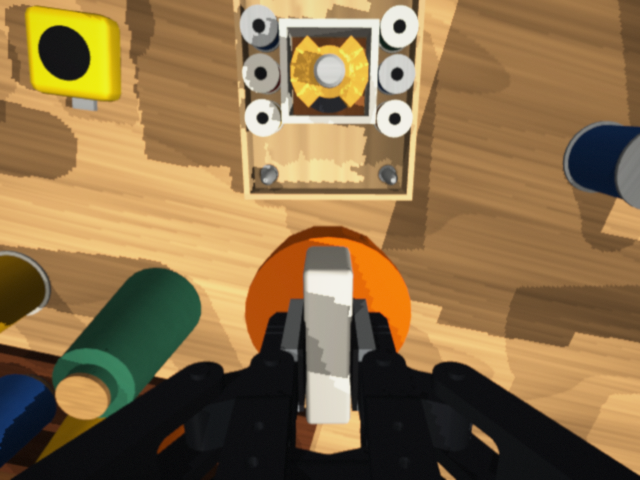

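Hub view: the tray is seated on its posts, with pins in the near holes at (268,175) and (389,175). The disc is centred at (329,73), as predicted, and its slots line up with image up. The cap hangs centred at column 328.

```bash
python3 - <<'E'
from h import *
f=np.load('hub.npy',allow_pickle=True).item(); s=np.load('hubs.npy',allow_pickle=True).item(); R=Rot.from_quat(s['eef_rot']).as_matrix(); T=np.array(s['tool_pos'])
rel=lambda w:(R.T@(w-T)).round(4)
hsv=cv2.cvtColor(f['frame'],cv2.COLOR_RGB2HSV); m=cv2.inRange(hsv,(3,150,30),(18,255,255)); c=m[:,300:356]
for col in (300,310,320,328,336,345,356): 
    v=[(r,int(hsv[r,col,2]),int(hsv[r,col,0])) for r in range(222,276,2)]; 
    if col in(320,336): print(col,v)
def tp(u,v,tz): return rel(plane(f,u,v,T[2]-tz))
print('bar far top edge',tp(328,270,-.0219),'bar near top edge',tp(328,423,-.0219),'disc far',tp(328,238,.0041),'disc L/R',tp(246,308,.0041),tp(410.5,308,.0041))
b=cv2.inRange(hsv,(18,120,120),(32,255,255)); b[:, :285]=0;b[:,374:]=0;b[118:]=0;b[:28]=0
cs,_=cv2.findContours(b,cv2.RETR_EXTERNAL,cv2.CHAIN_APPROX_NONE); k=np.vstack([x for x in cs if cv2.contourArea(x)>60]); (u,v),rad=cv2.minEnclosingCircle(k); print(u,v,rad,rel(plane(f,u,v,.117)),plane(f,u,v,.117)); print('plunger',rel(plane(f,330,69,.129)))
print('hub prior',rel(np.array([.526,.216,.117])))
c=f['frame'][:,:][20:125,270:390]; 
E
```

```text
320 [(222, 222, 17), (224, 211, 16), (226, 146, 13), (228, 106, 12), (230, 106, 12), (232, 106, 12), (234, 105, 12), (236, 121, 12), (238, 226, 13), (240, 244, 15), (242, 226, 13), (244, 177, 12), (246, 136, 11), (248, 100, 19), (250, 101, 18), (252, 101, 22), (254, 102, 19), (256, 102, 19), (258, 103, 21), (260, 103, 20), (262, 105, 21), (264, 104, 23), (266, 105, 22), (268, 112, 23), (270, 166, 21), (272, 224, 23), (274, 237, 23)]
336 [(222, 197, 16), (224, 209, 17), (226, 150, 13), (228, 106, 12), (230, 105, 12), (232, 105, 12), (234, 104, 12), (236, 117, 12), (238, 226, 13), (240, 244, 15), (242, 245, 15), (244, 241, 14), (246, 156, 10), (248, 100, 22), (250, 102, 20), (252, 101, 20), (254, 102, 22), (256, 102, 25), (258, 103, 20), (260, 104, 19), (262, 104, 24), (264, 104, 22), (266, 104, 21), (268, 113, 18), (270, 159, 21), (272, 212, 21), (274, 234, 22)]
bar far top edge [ 0.0303  0.0003 -0.0219] bar near top edge [-0.0286  0.0003 -0.0219] disc far [0.0327 0.0003 0.0041] disc L/R [ 0.0037 -0.032   0.0041] [0.0038 0.0329 0.0041]
328.7575988769531 70.34978485107422 41.765296936035156 [0.1002 0.0008 0.1217] [0.52520929 0.21596529 0.117     ]
plunger [0.1    0.0014 0.1097]
hub prior [0.0994 0.0006 0.1217]
```

step_arm(translation=[[2, 0.05, 0], [3, 0, 0], [3, 0, 0], [1.5, 0, 0], [0.45, 0, 0], [0, 0, 2], [0, 0, 3], [0, 0, 2], [0, 0, 1.6], [0, 0, 0], [0, 0, 0], [0, 0, 0]], twist=[[0, 0, 0], [0, 0, 0], [0, 0, 0], [0, 0, 0], [0, 0, 0], [0, 0, 0], [0, 0, 0], [0, 0, 0], [0, 0, 0], [0, 0, 0], [0, 0, 0], [0, 0, 0]], jaw=[-1, -1, -1, -1, -1, -1, -1, -1, -1, -1, -1, -1])

```text
clock: 18.85
tool_pos: [0.5277, 0.217, 0.1545]
eef_rot: [-0.124, 0.992, 0.0, 0.001]
wrist_force: [-1.0, -0.0, -0.9]
gripper_width: 0.176
gripper_force: 60.1
```

```bash
python3 - <<'E'
from h import *
s=sensors.get_state(); R=Rot.from_quat(s['eef_rot']).as_matrix(); T=np.array(s['tool_pos'])
print(s['clock'],T,'hub rel',R.T@(np.array([.5256,.216,.117])-T),np.degrees(np.arctan2(R[1,1],R[0,1])),s['wrist_force'])
E
```

```text
18.85 [0.52768165 0.21695036 0.15445076] hub rel [ 0.00235044 -0.0004148   0.03744462] 104.25037175754161 [-1.01607811 -0.02245597 -0.94941646]
```

step_arm(translation=[[0, 0, 0], [0, 0, 0], [0, 0, 0]], twist=[[0, 0, 0], [0, 0, 0], [0, 0, 0]], jaw=[-1, -1, -1])

```text
clock: 19.15
tool_pos: [0.5266, 0.217, 0.1539]
eef_rot: [-0.124, 0.992, 0.0, 0.001]
wrist_force: [0.4, 0.2, -1.0]
gripper_width: 0.173
gripper_force: 60.1
```

```bash
python3 - <<'E'
from h import *
f=grab('wrist'); s=sensors.get_state(); R=Rot.from_quat(s['eef_rot']).as_matrix(); T=np.array(s['tool_pos'])
print(s['clock'],T,'hub rel',R.T@(np.array([.5256,.216,.117])-T))
c=cv2.resize(f['frame'][150:440,150:510],(720,580),interpolation=cv2.INTER_CUBIC); cv2.imwrite('pics/over.png',c[:,:,::-1]); np.save('over.npy',f,allow_pickle=True)
E
```

```text
19.2 [0.52647185 0.21693855 0.15372594] hub rel [ 0.00110637 -0.00069687  0.03672501]
```

step_arm(translation=[[0.03, -0.05, 0], [0, 0, 0.3], [0, 0, 0.3], [0, 0, 0.3], [0, 0, 0.2], [0, 0, 0], [0, 0, 0]], twist=[[0, 0, 0], [0, 0, 0], [0, 0, 0], [0, 0, 0], [0, 0, 0], [0, 0, 0], [0, 0, 0]], jaw=[-1, -1, -1, -1, -1, -1, -1])

```text
clock: 19.9
tool_pos: [0.5262, 0.2163, 0.1422]
eef_rot: [-0.124, 0.992, 0.0, -0.0]
wrist_force: [0.6, -0.2, -0.8]
gripper_width: 0.17
gripper_force: 60.1
```

The rim is at about 0.112 with no contact force, so the lugs are in the slots. Now pressing down.

step_arm(translation=[[0, 0, 0.3], [0, 0, 0.3], [0, 0, 0.3], [0, 0, 0.2], [0, 0, 0.2], [0, 0, 0], [0, 0, 0]], twist=[[0, 0, 0], [0, 0, 0], [0, 0, 0], [0, 0, 0], [0, 0, 0], [0, 0, 0], [0, 0, 0]], jaw=[-1, -1, -1, -1, -1, -1, -1])

```text
clock: 20.6
tool_pos: [0.5266, 0.2164, 0.1298]
eef_rot: [-0.124, 0.992, 0.0, 0.001]
wrist_force: [-0.2, 0.2, 4.5]
gripper_width: 0.171
gripper_force: 60.8
```

step_arm(translation=[[0, 0, 0.15], [0, 0, 0], [0, 0, 0]], twist=[[0, 0, 0], [0, 0, 0], [0, 0, 0]], jaw=[-1, -1, -1])

```text
clock: 20.9
tool_pos: [0.5265, 0.2164, 0.1283]
eef_rot: [-0.124, 0.992, 0.0, 0.001]
wrist_force: [0.6, -0.9, 5.6]
gripper_width: 0.174
gripper_force: 60.9
```

step_arm(translation=[[0, 0, 0], [0, 0, 0], [0, 0, 0], [0, 0, 0], [0, 0, 0], [0, 0, 0], [0, 0, 0], [0, 0, 0]], twist=[[0, 0, 5], [0, 0, 5], [0, 0, 5], [0, 0, 5], [0, 0, 5], [0, 0, 5], [0, 0, 5], [0, 0, 5]], jaw=[-1, -1, -1, -1, -1, -1, -1, -1])

```text
clock: 21.7
tool_pos: [0.5266, 0.2164, 0.1284]
eef_rot: [0.224, 0.975, 0.0, 0.001]
wrist_force: [0.7, -0.0, 5.8]
gripper_width: 0.172
gripper_force: 61.1
```

step_arm(translation=[[0, 0, 0], [0, 0, 0], [0, 0, 0], [0, 0, 0], [0, 0, 0], [0, 0, 0], [0, 0, 0], [0, 0, 0], [0, 0, 0]], twist=[[0, 0, 5], [0, 0, 5], [0, 0, 5], [0, 0, 5], [0, 0, 5], [0, 0, 5], [0, 0, 5], [0, 0, 5], [0, 0, 5]], jaw=[-1, -1, -1, -1, -1, -1, -1, -1, -1])

```text
clock: 22.6
tool_pos: [0.5267, 0.2164, 0.1284]
eef_rot: [0.58, 0.815, 0.001, 0.0]
wrist_force: [-0.3, 0.3, 5.4]
gripper_width: 0.175
gripper_force: 61.1
```

step_arm(translation=[[0, 0, 0], [0, 0, 0], [0, 0, 0], [0, 0, 0], [0, 0, 0]], twist=[[0, 0, 3], [0, 0, 2], [0, 0, 0.5], [0, 0, 0], [0, 0, 0]], jaw=[-1, -1, -1, -1, -1])

```text
clock: 23.1
tool_pos: [0.5266, 0.2164, 0.1283]
eef_rot: [0.617, 0.787, 0.001, 0.0]
wrist_force: [-0.2, -0.8, 4.9]
gripper_width: 0.172
gripper_force: 61.1
```

```bash
python3 - <<'E'
from h import *
s=sensors.get_state(); R=Rot.from_quat(s['eef_rot']).as_matrix()
print(s['clock'],s['tool_pos'],np.degrees(np.arctan2(R[1,1],R[0,1])),s['wrist_force'],s['ft_torque'])
E
```

```text
23.1 [0.52664285 0.21642999 0.12832255] 13.784134088063993 [-0.20632141 -0.76364895  4.92097043] [ 0.00965114  0.00871973 -0.03818904]
```

step_arm(translation=[[0, 0, -0.2], [0, 0, -0.2], [0, 0, -0.1], [0, 0, 0], [0, 0, 0]], twist=[[0, 0, 0], [0, 0, 0], [0, 0, 0], [0, 0, 0], [0, 0, 0]], jaw=[-1, -1, -1, -1, -1])

```text
clock: 23.6
tool_pos: [0.5266, 0.2164, 0.1329]
eef_rot: [0.617, 0.787, 0.0, 0.0]
wrist_force: [2.1, 0.4, 2.9]
gripper_width: 0.175
gripper_force: 60.6
```

step_arm(translation=[[0, 0, 0], [0, 0, 0], [0, 0, 0], [0, 0, 0], [0, 0, 0], [0, 0, 0], [0, 0, -1], [0, 0, -2], [0, 0, -4], [0, 0, -4], [0, 0, -3], [0, 0, 0], [0, 0, 0]], twist=[[0, 0, 0], [0, 0, 0], [0, 0, 0], [0, 0, 0], [0, 0, 0], [0, 0, 0], [0, 0, 0], [0, 0, 0], [0, 0, 0], [0, 0, 0], [0, 0, 0], [0, 0, 0], [0, 0, 0]], jaw=[1, 1, 1, 1, 1, 1, 1, 1, 1, 1, 1, 1, 1])

```text
clock: 24.9
tool_pos: [0.5263, 0.2163, 0.274]
eef_rot: [0.617, 0.787, 0.001, 0.001]
wrist_force: [-0.4, -0.2, -0.6]
gripper_width: 0.997
gripper_force: 0.0
```

```bash
python3 - <<'E'
from h import *
f=grab('wrist'); g=grab('scene'); a=f['frame'][60:360,120:520]; b=cv2.resize(g['frame'][130:280,270:470],(400,300),interpolation=cv2.INTER_CUBIC)
cv2.imwrite('pics/final.png',np.hstack([a,b])[:,:,::-1])
C=np.array([.526,.216,0]); e=np.array([-np.sin(np.radians(14.28)),np.cos(np.radians(14.28)),0])*.03
for z in (.155,): print([(proj(f,C+k*e+[0,0,z])-[120,60]).round(1) for k in (-1,0,1)])
E
```

```text
[array([207.9, 213.7]), array([207.6, 171.7]), array([207.2, 126.7])]
```

View pics/final.png

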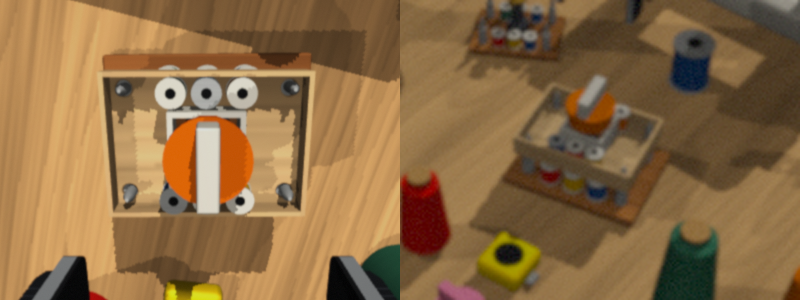

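The final view shows all four pins through the tray holes. The cap bar runs from (208,125) to (207,213), which matches the locked height and direction (predicted (207,127) to (208,214)). Handing in.

```bash
python3 -c "
from h import *
print(r.job_done())"
```

```text
the job is handed in; nothing more can be done
None
```

The thread caddy is assembled and handed in: the tray sits on all four posts, the orange cap was pressed down, turned 90° clockwise and released at its locked height, and nothing else was knocked or moved that I could see; it took about 25 s of the 64 s allowed.

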